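# Nudge a sample carrier home against the hidden stop of a reader

## Task

Pick up the screwdriver from the rubber mat and, with its blade, gently nudge the steel sample carrier along its guide into the hood until it sits up against the sprung stop hidden inside: press it clearly onto the stop (a few newtons) but never lean on the reader with more than 12 N. Touch the carrier only with the screwdriver, then lay the screwdriver flat on the mat again and leave everything else where it is.

Things in the scene. Friction and masses are not known exactly. Their poses are not given: they have to be found in the camera images.
- driver_mid (a point): Screwdriver, 140 mm long, lying flat on the rubber mat; 50 g. This point is the middle of its length on its centre line, 11.7 mm above its underside. Its own +x axis points towards the butt of the handle: the handle, 24 mm wide and 23 mm high, spans x = +6 to +70 mm; a thin round shaft (6 mm diameter) on the centre line spans x = +6 to -70 mm. z is up.
- driver_tip (a point): End of the screwdriver's blade, on its centre line, 70 mm from driver_mid; the rounded end stands up to 3 mm farther out. Axes as driver_mid.
- tool_mat: Flat rubber mat fixed to the bench, 200 x 100 mm (x, y), 3 mm thick; origin at the centre of its underside.
- carrier_push (a point): Centre of the rear (push) face of the sample carrier, on a dark disc, 20 mm above the carrier's underside. Carrier axes: +x points along the guide into the hood, z up; the block's centre is 25 mm along +x from this face.
- carrier: Loose sample carrier: steel block 50 x 50 x 36 mm with a small glass cuvette on top (to 49 mm), about 0.45 kg; origin at the centre of its underside. It stands on the bed between the guide strips with 1.5 mm play each side; sliding it takes a few newtons, different each run.
- bed: Fixed metal guide bed, 200 x 96 mm (x, y), plate 10 mm thick, origin at the centre of its underside. Its +x axis is the sliding direction, from the open front end at x = -100 mm into the hood. Two guide strips along x (from x = -80 mm on), inner faces at y = +-26.5 mm, tops 19 mm above the bench.
- hood: Grey light-tight hood of the reader, fixed over the far part of the bed; origin at the bed's centre on the bed's top face (10 mm above the bench), axes as the bed. Mouth at x = -30 mm, open towards the bed's front end; back at x = 100 mm; outside 92 mm wide; top 73 mm above the bench, its knob 91 mm.
- petri_mid (a point): Bystander: closed petri dish, 58 mm across, 17 mm high; its centre.
- reagent_mid (a point): Bystander: glass bottle with a cap, 54 mm across, 114 mm high; its centre.
- beaker_mid (a point): Bystander: glass beaker, 56 mm across, 71 mm high; its centre.
- tape_mid (a point): Bystander: roll of tape lying flat, 100 mm across, 25 mm high; its centre.
- hood_mouth (a point): Middle of the hood's mouth, 26 mm above the bed plate; opening 82 mm wide, 52 mm high. Out of sight inside is a sprung stop, set differently each run: the carrier's push face lies between bed x = -33 mm and +17 mm when the carrier first meets it. The stop's pad, 22 mm above the bed plate, resists with 2.5 N per mm, gives 5 mm, and is solid beyond that.
Not all that is in view belongs to the job. What is shaped like the carrier but red is not meant.

How it is judged:
By the outcome, as a careful person would: the job done as asked, in the order asked, and still so for the second after the job is handed in, with the robot touching nothing.
It also fails if it takes over 72 s, if anything falls off the work surface, if the arm or the gripper's body presses on something with over 40 N, if the wrist force passes 120 N, or if a joint passes its speed limit or range.

## Robot

A 6-joint arm with a two-finger parallel gripper is mounted at the origin on a cart in front of the work surface, level with it; the furniture and walls round the work are solid. World frame = base frame: x ahead of the robot, y to its left, z up, the work surface at z = 0. Lengths are in mm, angles in rad, forces in N, time in s.
With the tool pointing down it reaches from about 325 to 850 mm from the base axis. Payload 15.5 kg.
Tool frame: the origin (TCP) lies at the very end of the fingers, on their centre line; the grasp point (between the pads) lies 19 mm behind it; z points along the fingers, y is the line along which they close (so a half turn about z gives the same grasp; the last joint's range is limited). The gripper opens to 91 mm and grips with 3 to 60 N. Pads are 32 mm wide; open, the fingers measure 118 mm over their backs; the gripper's body (76 mm by 178 mm) begins 60 mm behind the grasp point.
Start: joints at [1.06, 0.494, 1.345, -0, 1.302, -0.096], TCP at [251.875, 572.001, 213.915] pointing down, gripper open.
Joint ranges: [-2.91, 2.91], [-0.82, 2.16], [0.22, 2.67], [-1.22, 4.37], [0.12, 2.79], [-3.08, 3.08]. Speed limits (rad/s): [1.89, 1.89, 2.57, 3.01, 3.01, 3.01].

## Interface

Orientations are given as a unit quaternion [w, x, y, z].
In Python, from bench import readout, cams, robot gives the robot as it stands. The module is installed in compiled form; this text tells all that it offers.
- The arm moves only by the tool send_rows, never from a script. Its arguments are lists of equal length, an entry for each row: "offset": the shift along the tool's x, y, z in m, a list of three; "delta_rot": the turn, a rotation vector about the tool's x, y, z in rad, a list of three; "jaw": the opening, from 0 (shut) to 1 (fully open). A call has 1 to 20 rows; each row is the pose to reach, as a shift and turn from the pose commanded when the call began, along the tool's axes at that moment; what a row does not reach only later rows make up. A row lasts 1/12 s, in which the tool goes at most 41.7 mm and 7.16 degrees, less where a joint would pass 70% of its speed; a pose out of reach is approached as far as the arm can. A call with a gripper value outside its range is refused whole. The fingers move at their own pace and stop on an object; "grip_force" is the grip in N (left out, the last holds). Time passes only in rows, so rows that repeat a pose let the fingers close. It gives the time, the measured TCP pose, the force, the opening and the grip force at its end, in the units of the state.
- readout.get_state(): the state, without advancing time (a new reading comes with each control period).
- cams.get_image(name): name is "side" or "top" or "wrist"; returns a dict with "frame" (384x512x3 uint8, blue, green, red), "depth" (384x512 float32, mm along the optical axis (not along the pixel's ray), 0 where there is no reading), "intrinsics" (3x3 intrinsics, pixels), "extrinsics" (4x4, takes a point from camera to world coordinates). Camera axes: x right, y down, z forward; pixel columns grow to the right and rows downward; lengths in mm; the calibration is good to about 2 mm. A picture is of the moment at which its call begins.
- robot.job_done(): hands the job in; it is judged then, once.
The state is a dict: "t": time; "qpos": joint angles; "qd": joint speeds; "joint_efforts": joint torques, N m; "eef_pos": TCP position; "ee_rot": TCP orientation; "wrist_force": force on the tool from outside, world axes, zero at the start; "moment": the same for the moment, N m; "gripper_width": opening from 0.0 (shut) to 1.0 (fully open); "grip_force": force on a finger pad.
Only numpy, scipy, OpenCV 4.12 (cv2) and the standard library are available. Lean on these libraries where they do the work, as an engineer would, in place of code of your own. Each camera call takes 0.05 s, during which the arm holds its last target. There are 200 camera calls.

## Working session

There is one attempt and no reset: what is moved stays moved. The work goes in short steps, Python scripts to look and compute and a tool call to move; the robot and the scene stay as the last step left them, time stands still between calls to the robot, and variables do not carry over. Pictures are saved under pics/ and viewed, at most 10 in all, crops included, and the job is handed in when it is done.

Besides the shell and the picture viewer there is one more tool, called by a JSON object that holds its "fn" and its "kwargs", one argument or row to a line. send_rows: Moves the arm, as the interface text tells. Its arguments: {"type":"object","properties":{"offset":{"type":"array","items":{"type":"array","items":{"type":"number"}}},"delta_rot":{"type":"array","items":{"type":"array","items":{"type":"number"}}},"jaw":{"type":"array","items":{"type":"number"}},"grip_force":{"type":"number"}},"required":["offset","delta_rot","jaw"]}

```bash
mkdir -p pics
cat > h.py <<'E'
import numpy as np, cv2
from bench import readout, cams, robot
def save(n,f):
    im=cams.get_image(n); np.savez('pics/'+f+'.npz',**im); cv2.imwrite('pics/'+f+'.png',im['frame']); return im
def load(f): return np.load('pics/'+f+'.npz')
def p3(im,u,v,z=None):
    K,T=im['intrinsics'],im['extrinsics']
    r=np.linalg.inv(K)@[u,v,1]; o=T[:3,3]; d=T[:3,:3]@r
    if z is None: return o+d*im['depth'][int(round(v)),int(round(u))]
    return o+d*(z-o[2])/d[2]
E
python3 - <<'E'
from h import *
a=save('top','top1');b=save('side','side1')
for x in(a,b):print(x['intrinsics'].round(1).tolist(),x['extrinsics'].round(3).tolist())
print(readout.get_state())
E
```

```text
[[350.8, 0.0, 254.0], [0.0, 350.8, 195.6], [0.0, 0.0, 1.0]] [[-0.029, -0.998, 0.054, 536.299], [-1.0, 0.028, -0.012, 147.55], [0.011, -0.054, -0.998, 979.828], [0.0, 0.0, 0.0, 1.0]]
[[491.9, 0.0, 254.1], [0.0, 491.9, 200.8], [0.0, 0.0, 1.0]] [[-0.845, -0.22, 0.487, -196.337], [-0.534, 0.333, -0.777, 1393.45], [0.009, -0.917, -0.4, 714.847], [0.0, 0.0, 0.0, 1.0]]
{'t': 0.1, 'qpos': array([ 1.06051291e+00,  4.94094718e-01,  1.34610216e+00,  4.06349968e-05,
        1.30249902e+00, -9.54801303e-02]), 'qd': array([ 9.09064352e-05, -1.99761220e-03,  3.51145849e-05, -1.58735318e-03,
       -1.12694804e-03, -1.07175227e-03]), 'joint_efforts': array([ 3.11156437e-04, -8.80249858e+01, -3.82535148e+01,  7.07065081e-02,
        4.84398531e-02, -3.48516983e-05]), 'eef_pos': array([251.67798511, 571.69433736, 213.40308517]), 'ee_rot': array([-1.83230116e-04,  2.05923176e-01,  9.78568005e-01, -5.20672361e-04]), 'wrist_force': array([ 0.16886762, -0.69995561,  0.12021655]), 'moment': array([0.02110275, 0.02220828, 0.00117758]), 'grip_force': 0.0, 'gripper_width': 0.9995828812627459}
```

View pics/top1.png

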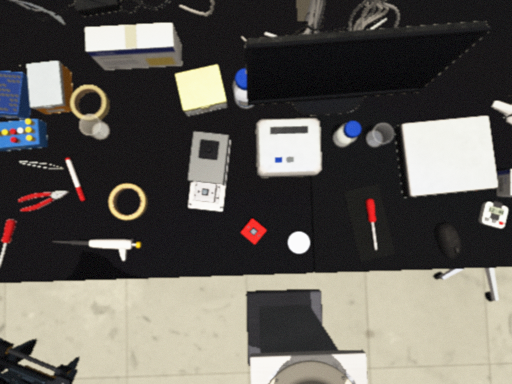

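View pics/side1.png

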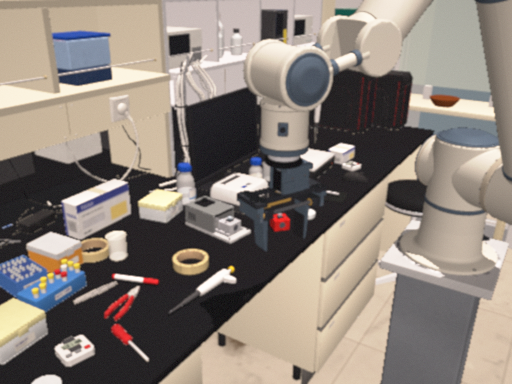

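Run:
```python
from h import *
a=load('top1')['frame'];b=load('side1')['frame']
c=lambda f,x,y,w,h,s:cv2.resize(f[y:y+h,x:x+w],None,fx=s,fy=s,interpolation=cv2.INTER_CUBIC)
r1=np.hstack([c(a,178,122,80,110,4),c(np.clip(a.astype(int)*2,0,255).astype(np.uint8),338,175,70,110,4)])
r1=cv2.resize(r1,(600,440)) if 0 else r1
cv2.imwrite('pics/c1.png',r1)
a=load('top1')
for u,v in[(210,145),(200,190),(205,195),(207,204),(194,205),(218,205),(253,232),(299,242),(371,212),(375,240),(360,240),(348,133),(380,134),(127,202)]:print(u,v,p3(a,u,v).round(0))
```

```text
210 145 [720. 247.  77.]
200 190 [606. 279.  48.]
205 195 [592. 267.  43.]
207 204 [569. 266.  11.]
194 205 [568. 302.   8.]
218 205 [566. 236.  12.]
253 232 [490. 142.  49.]
299 242 [458.  16.  13.]
371 212 [ 534. -182.   24.]
375 240 [ 457. -192.   17.]
360 240 [ 457. -155.    3.]
348 133 [ 734. -103.  113.]
380 134 [ 753. -225.    3.]
127 202 [582. 490.  -1.]
```

View pics/c1.png

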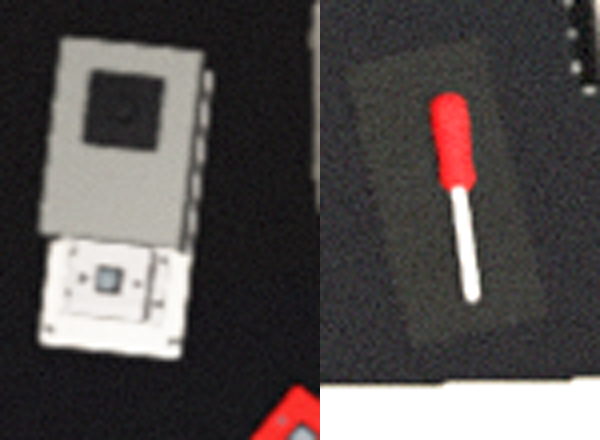

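```bash
cat >> h.py <<'E'
from scipy.spatial.transform import Rotation as R
def goal(xyz,yaw_y):
    """offset (m) and rotvec in tool axes to reach tool-down pose with tool y at yaw_y"""
    s=readout.get_state(); q=s['ee_rot']; r=R.from_quat([q[1],q[2],q[3],q[0]])
    y=np.array([np.cos(yaw_y),np.sin(yaw_y),0]); z=np.array([0,0,-1.])
    g=R.from_matrix(np.c_[np.cross(y,z),y,z])
    print('off',(r.inv().apply(np.array(xyz)-s['eef_pos'])/1000).round(4).tolist(),'rot',(r.inv()*g).as_rotvec().round(4).tolist())
E
python3 - <<'E'
from h import *
a=load('top1')
B=p3(a,370,198.3,15);T=p3(a,376,250.3,15);print('butt',B,'tip',T,np.linalg.norm(B-T),np.arctan2(*(B-T)[1::-1]))
for n,u,v,z in[('hood',193.5,131.5,73),('hood',229,135,73),('hood',188,180.,73),('hood',223.5,183.2,73),('bedf',188,207.5,10),('bedf',223.5,211.2,10),('carf',192.5,199.5,46),('carf',215,202,46)]:print(n,p3(a,u,v,z).round(1))
psi=np.arctan2(*(B-T)[1::-1])
m=T+(B-T)*(115/140); print(m)
goal([m[0],m[1],200],psi-np.pi/2)
E
```

```text
butt [ 571.95547982 -184.41740084   15.        ] tip [ 428.89497315 -194.19777863   15.        ] 143.39443629257246 0.06825911198726653
hood [757.4 289.5  73. ]
hood [745.7 197.2  73. ]
hood [630.7 306.2  73. ]
hood [619.8 214.6  73. ]
bedf [561.2 318.7  10. ]
bedf [548.1 221.2  10. ]
carf [581.2 300.   46. ]
carf [572.8 240.4  46. ]
[ 546.40896077 -186.16389687   15.        ]
off [-0.5752, -0.5748, 0.0139] rot [-0.0006, 0.0014, 2.6585]
```

{"fn": "send_rows", "kwargs": {
  "offset": [
    [-0.575,-0.575,0.014],
    [-0.575,-0.575,0.014],
    [-0.575,-0.575,0.014],
    [-0.575,-0.575,0.014],
    [-0.575,-0.575,0.014],
    [-0.575,-0.575,0.014],
    [-0.575,-0.575,0.014],
    [-0.575,-0.575,0.014],
    [-0.575,-0.575,0.014],
    [-0.575,-0.575,0.014],
    [-0.575,-0.575,0.014],
    [-0.575,-0.575,0.014],
    [-0.575,-0.575,0.014],
    [-0.575,-0.575,0.014],
    [-0.575,-0.575,0.014],
    [-0.575,-0.575,0.014],
    [-0.575,-0.575,0.014],
    [-0.575,-0.575,0.014],
    [-0.575,-0.575,0.014],
    [-0.575,-0.575,0.014]
  ],
  "delta_rot": [
    [0,0,2.658],
    [0,0,2.658],
    [0,0,2.658],
    [0,0,2.658],
    [0,0,2.658],
    [0,0,2.658],
    [0,0,2.658],
    [0,0,2.658],
    [0,0,2.658],
    [0,0,2.658],
    [0,0,2.658],
    [0,0,2.658],
    [0,0,2.658],
    [0,0,2.658],
    [0,0,2.658],
    [0,0,2.658],
    [0,0,2.658],
    [0,0,2.658],
    [0,0,2.658],
    [0,0,2.658]
  ],
  "jaw": [1,1,1,1,1,1,1,1,1,1,1,1,1,1,1,1,1,1,1,1]
}}

```text
t: 1.77
eef_pos: [547.5, -190.2, 199.6]
ee_rot: [0.001, 0.994, 0.109, 0.0]
wrist_force: [-0.0, 1.1, -0.6]
gripper_width: 0.999
grip_force: 0.0
```

Run:
```python
from h import *
print(readout.get_state()); goal([546.4,-186.2,200],0.068-np.pi/2)
```

```text
{'t': 1.7667, 'qpos': array([-4.37082501e-01,  4.43654725e-01,  1.47975426e+00, -6.75675020e-04,
        1.21726380e+00,  9.15293317e-01]), 'qd': array([-0.28108807,  0.21052959, -0.35428195,  0.01338089,  0.16093802,
        1.21777269]), 'joint_efforts': array([ 1.82775736e+00, -8.28410840e+01, -3.39395499e+01,  7.01642020e-04,
       -1.18075158e-01, -4.98680055e+00]), 'eef_pos': array([ 547.46389373, -190.24917574,  199.56245058]), 'ee_rot': array([5.09807700e-04, 9.94029591e-01, 1.09109399e-01, 2.28306586e-04]), 'wrist_force': array([-0.04784652,  1.13039809, -0.55957173]), 'moment': array([-0.07439743,  0.16553429,  0.02685071]), 'grip_force': 0.0, 'gripper_width': 0.999181905441353}
off [-0.0002, -0.0042, -0.0004] rot [0.001, -0.0004, 0.1507]
```

{"fn": "send_rows", "kwargs": {
  "offset": [
    [0,0,0],
    [0,0,0],
    [0,0,0],
    [0,0,0],
    [0,0,0]
  ],
  "delta_rot": [
    [0,0,0.1],
    [0,0,0.155],
    [0,0,0.155],
    [0,0,0.155],
    [0,0,0.155]
  ],
  "jaw": [1,1,1,1,1]
}}

```text
t: 2.18
eef_pos: [546.2, -185.7, 199.9]
ee_rot: [-0.0, 0.999, 0.037, -0.0]
wrist_force: [0.1, 0.1, 0.1]
gripper_width: 0.998
grip_force: 0.0
```

Run:
```python
from h import *
goal([546.4,-186.2,200],0.068-np.pi/2)
a=save('wrist','w1');print(a['intrinsics'][0].round(1),a['extrinsics'].round(2).tolist(),readout.get_state()['wrist_force'])
```

```text
off [0.0001, 0.0006, -0.0001] rot [-0.0001, 0.0003, 0.0065]
[277.6   0.  254.3] [[0.07, -0.96, -0.26, 618.35], [-1.0, -0.07, -0.02, -181.15], [-0.0, 0.26, -0.97, 370.48], [0.0, 0.0, 0.0, 1.0]] [-0.21757223 -0.61591063 -0.16998404]
```

View pics/w1.png

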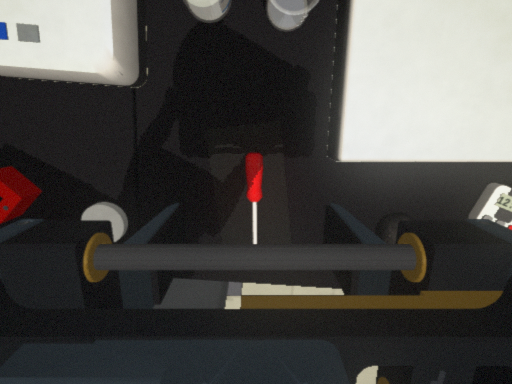

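Run:
```python
from h import *
a=load('w1')
B=p3(a,254.5,153,15);J=p3(a,255.5,201,15);S=p3(a,254.5,240,15);print(B,J,S)
# colour-based axis
f=a['frame'].astype(int);m=((f[...,2]>120)&(f[...,1]<60)).astype(np.uint8); m[:,:200]=0;m[:,320:]=0;m[220:]=0
v,u=np.nonzero(m);P=np.array([p3(a,x,y,18) for x,y in zip(u,v)])
print(P.min(0),P.max(0),P.mean(0)); x=np.polyfit(P[:,0],P[:,1],1);print(x,np.polyval(x,[480,530,570]))
a=load('top1');f=a['frame'].astype(int);m=((f[...,2]>120)&(f[...,1]<90)).astype(np.uint8); m[:,:350]=0;m[:,395:]=0;m[:180]=0
v,u=np.nonzero(m);P=np.array([p3(a,x,y,18) for x,y in zip(u,v)]);x=np.polyfit(P[:,0],P[:,1],1);print(P.mean(0),x)
```

```text
[ 570.90838951 -184.69054147   15.        ] [ 506.75384074 -190.77391296   15.        ] [ 449.87119576 -193.63050552   15.        ]
[ 507.25481951 -197.54484424   18.        ] [ 570.36679305 -175.58233134   18.        ] [ 539.502485   -186.87987808   18.        ]
[ 6.91028387e-02 -2.24161031e+02] [-190.9916687  -187.53652677 -184.77241322]
[ 539.53710117 -184.70536391   18.        ] [ 7.60912915e-02 -2.25759439e+02]
```

Run:
```python
from h import *
a=load('top1')
for u,v in[(410,150),(410,185),(406,191),(403,160)]:print(p3(a,u,v).round(0))
a=load('w1')
for u,v in[(345,150),(340,100),(360,150)]:print(p3(a,u,v).round(0))
goal([546.5,-186,6],0.07-np.pi/2)
```

```text
[ 696. -282.   59.]
[ 603. -278.   57.]
[ 588. -277.   34.]
[ 672. -270.   40.]
[ 587. -285.   58.]
[ 641. -275.   45.]
[ 589. -302.   57.]
off [0.0002, 0.0004, 0.1939] rot [-0.0001, 0.0001, 0.0041]
```

{"fn": "send_rows", "kwargs": {
  "offset": [
    [0,0,0.035],
    [0,0,0.07],
    [0,0,0.105],
    [0,0,0.135],
    [0,0,0.16],
    [0,0,0.178],
    [0,0,0.188],
    [0,0,0.194],
    [0,0,0.194],
    [0,0,0.194],
    [0,0,0.194],
    [0,0,0.194],
    [0,0,0.194],
    [0,0,0.194],
    [0,0,0.194],
    [0,0,0.194],
    [0,0,0.194],
    [0,0,0.194]
  ],
  "delta_rot": [
    [0,0,0.004],
    [0,0,0.004],
    [0,0,0.004],
    [0,0,0.004],
    [0,0,0.004],
    [0,0,0.004],
    [0,0,0.004],
    [0,0,0.004],
    [0,0,0.004],
    [0,0,0.004],
    [0,0,0.004],
    [0,0,0.004],
    [0,0,0.004],
    [0,0,0.004],
    [0,0,0.004],
    [0,0,0.004],
    [0,0,0.004],
    [0,0,0.004]
  ],
  "jaw": [0.55,0.55,0.55,0.55,0.55,0.55,0.55,0.55,0.55,0.55,0.1,0.1,0.1,0.1,0.1,0.1,0.1,0.1],
  "grip_force": 45
}}

```text
t: 3.73
eef_pos: [546.6, -186.1, 6.3]
ee_rot: [0.0, 0.999, 0.034, 0.0]
wrist_force: [-1.0, -0.8, 6.8]
gripper_width: 0.247
grip_force: 45.0
```

{"fn": "send_rows", "kwargs": {
  "offset": [
    [0,0,-0.02],
    [0,0,-0.05],
    [0,0,-0.09],
    [0,0,-0.13],
    [-0.082,-0.479,-0.13],
    [-0.082,-0.479,-0.13],
    [-0.082,-0.479,-0.13],
    [-0.082,-0.479,-0.13],
    [-0.082,-0.479,-0.13],
    [-0.082,-0.479,-0.13],
    [-0.082,-0.479,-0.13],
    [-0.082,-0.479,-0.13],
    [-0.082,-0.479,-0.13],
    [-0.082,-0.479,-0.13],
    [-0.082,-0.479,-0.13],
    [-0.082,-0.479,-0.13],
    [-0.082,-0.479,-0.13],
    [-0.082,-0.479,-0.13],
    [-0.082,-0.479,-0.13],
    [-0.082,-0.479,-0.13]
  ],
  "delta_rot": [
    [0,0,0],
    [0,0,0],
    [0,0,0],
    [0,0,0],
    [0,0,-2.94],
    [0,0,-2.94],
    [0,0,-2.94],
    [0,0,-2.94],
    [0,0,-2.94],
    [0,0,-2.94],
    [0,0,-2.94],
    [0,0,-2.94],
    [0,0,-2.94],
    [0,0,-2.94],
    [0,0,-2.94],
    [0,0,-2.94],
    [0,0,-2.94],
    [0,0,-2.94],
    [0,0,-2.94],
    [0,0,-2.94]
  ],
  "jaw": [0.1,0.1,0.1,0.1,0.1,0.1,0.1,0.1,0.1,0.1,0.1,0.1,0.1,0.1,0.1,0.1,0.1,0.1,0.1,0.1]
}}

```text
t: 5.4
eef_pos: [431.8, 286.6, 135.9]
ee_rot: [-0.0, 0.509, 0.861, -0.0]
wrist_force: [-0.6, -0.9, -1.3]
gripper_width: 0.247
grip_force: 45.0
```

Run:
```python
from h import *
goal([431,286,136],np.pi/2-0.132);print(readout.get_state()['qpos'].round(2),readout.get_state()['gripper_width'])
```

```text
off [-0.0001, -0.001, -0.0001] rot [-0.0001, -0.0, -0.9349]
[ 0.47  0.44  1.7  -0.    1.   -0.03] 0.2468433165630176
```

{"fn": "send_rows", "kwargs": {
  "offset": [
    [0,0,0],
    [0,0,0],
    [0,0,0],
    [0,0,0],
    [0,0,0],
    [0,0,0],
    [0,0,0],
    [0,0,0],
    [0,0,0],
    [0,0,0],
    [0,0,0]
  ],
  "delta_rot": [
    [0,0,-0.938],
    [0,0,-0.938],
    [0,0,-0.938],
    [0,0,-0.938],
    [0,0,-0.938],
    [0,0,-0.938],
    [0,0,-0.938],
    [0,0,-0.938],
    [0,0,-0.938],
    [0,0,-0.938],
    [0,0,-0.938]
  ],
  "jaw": [0.1,0.1,0.1,0.1,0.1,0.1,0.1,0.1,0.1,0.1,0.1]
}}

```text
t: 6.32
eef_pos: [432.1, 286.3, 135.9]
ee_rot: [-0.0, 0.069, 0.998, -0.0]
wrist_force: [0.3, -0.1, -0.7]
gripper_width: 0.246
grip_force: 45.0
```

Run:
```python
from h import *
goal([431,286,136],np.pi/2-0.132)
w=save('wrist','w2');t=save('top','t2');save('side','s2')
c=lambda f,x,y,ww,hh,s:cv2.resize(f[y:y+hh,x:x+ww],None,fx=s,fy=s,interpolation=cv2.INTER_CUBIC)
k=c(t['frame'],170,120,120,128,3)
cv2.imwrite('pics/c2.png',np.hstack([k,c(w['frame'],130,0,256,227,384/227)]))
print(k.shape,w['extrinsics'].round(2).tolist())
```

```text
off [0.001, -0.0005, -0.0001] rot [-0.0, -0.0, -0.0065]
(384, 360, 3) [[0.14, 0.96, 0.26, 360.17], [0.99, -0.13, -0.04, 295.5], [0.0, 0.26, -0.97, 306.59], [0.0, 0.0, 0.0, 1.0]]
```

View pics/c2.png

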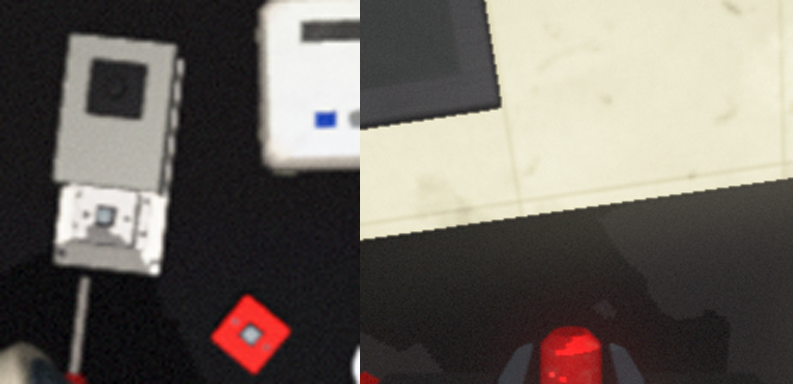

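Run:
```python
from h import *
t=load('t2');u=np.array([np.cos(.132),-np.sin(.132)]);n=np.array([-u[1],u[0]]);O=np.array([653.8,256.8])
def bed(p):d=p[:2]-O;return (d@u).round(1),(d@n).round(1)
for nm,a,b,z in[('tip',170+84/3,120+280/3,144.3),('shaft',170+77/3,120+372/3,144.3),('cuv',170+105/3,120+216/3,58),('cuv1',205.25,192,58),('bfL',170+55/3,120+263/3,10),('bfR',170+157/3,120+274/3,10),('hmL',170+54/3,120+181/3,73),('hmR',170+162/3,120+193/3,73),('hbL',170+71/3,120+35/3,73),('hbR',170+177/3,120+45/3,73)]:
    p=p3(t,a,b,z);print(nm,p.round(1),bed(p))
# side depth points near carrier's push face
s=load('s2');f=s['frame'];cv2.imwrite('pics/c3.png',cv2.resize(f[170:250,150:280],None,fx=6,fy=6,interpolation=cv2.INTER_CUBIC))
```

```text
tip [543.2 271.6 144.3] (np.float64(-111.6), np.float64(0.1))
shaft [471.  278.6 144.3] (np.float64(-184.1), np.float64(-2.5))
cuv [599.4 264.9  58. ] (np.float64(-55.0), np.float64(0.8))
cuv1 [599.4 264.2  58. ] (np.float64(-54.9), np.float64(0.2))
bfL [560.7 317.8  10. ] (np.float64(-100.4), np.float64(48.2))
bfR [547.9 224.4  10. ] (np.float64(-100.8), np.float64(-46.1))
hmL [629.9 306.3  73. ] (np.float64(-30.2), np.float64(45.9))
hmR [616.9 213.4  73. ] (np.float64(-30.9), np.float64(-47.9))
hbL [757.  289.1  73. ] (np.float64(98.0), np.float64(45.6))
hbR [745.7 197.2  73. ] (np.float64(99.0), np.float64(-47.0))
```

View pics/c3.png

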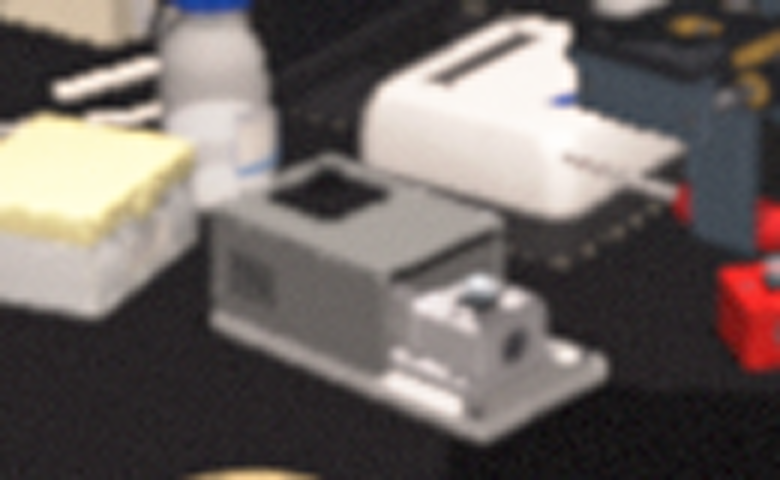

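{"fn": "send_rows", "kwargs": {
  "offset": [
    [0,0,0.03],
    [0,0,0.06],
    [0,0,0.085],
    [0,0,0.103],
    [0,0,0.111],
    [0,0,0.114],
    [0,0,0.114],
    [-0.006,0,0.114],
    [-0.012,0,0.114],
    [-0.018,0,0.114],
    [-0.022,0,0.114],
    [-0.022,0,0.114],
    [-0.022,0,0.114]
  ],
  "delta_rot": [
    [0,0,0],
    [0,0,0],
    [0,0,0],
    [0,0,0],
    [0,0,0],
    [0,0,0],
    [0,0,0],
    [0,0,0],
    [0,0,0],
    [0,0,0],
    [0,0,0],
    [0,0,0],
    [0,0,0]
  ],
  "jaw": [0.1,0.1,0.1,0.1,0.1,0.1,0.1,0.1,0.1,0.1,0.1,0.1,0.1],
  "grip_force": 50
}}

```text
t: 7.55
eef_pos: [454.3, 283.3, 22.1]
ee_rot: [0.0, 0.068, 0.998, 0.0]
wrist_force: [-0.2, 0.2, -0.8]
gripper_width: 0.251
grip_force: 50.0
```

```bash
cat >> h.py <<'E'
U=np.array([np.cos(.132),-np.sin(.132)]);N=np.array([-U[1],U[0]]);O=np.array([653.8,256.8])
def bed(p):d=np.array(p)[:2]-O;return round(float(d@U),1),round(float(d@N),1)
E
python3 - <<'E'
from h import *
F=[]
for i in range(5):
    t=cams.get_image('top');F.append(readout.get_state()['wrist_force'])
F=np.array(F);print((F[:,:2]@U).round(2),F.mean(0))
s=save('side','s3');save('top','t3');print(bed(readout.get_state()['eef_pos']))
k=lambda f,x,y,w,h,sc:cv2.resize(f[y:y+h,x:x+w],None,fx=sc,fy=sc,interpolation=cv2.INTER_CUBIC)
cv2.imwrite('pics/c4.png',np.hstack([k(s['frame'],180,190,100,80,4),k(t['frame'],175,165,64,64,5)]))
E
```

```text
[ 0.   -0.22 -0.01 -0.8   0.14] [-0.16637364  0.0976411  -0.13540774]
(-201.9, 0.0)
```

View pics/c4.png

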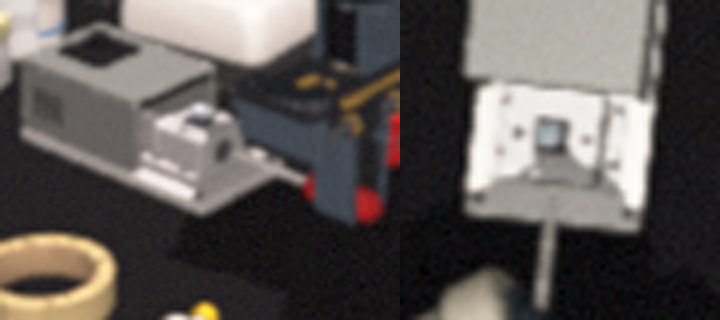

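{"fn": "send_rows", "kwargs": {
  "offset": [
    [-0.001,0,0],
    [-0.002,0,0],
    [-0.003,0,0],
    [-0.004,0,0],
    [-0.006,0,0],
    [-0.008,0,0],
    [-0.01,0,0],
    [-0.0125,0,0],
    [-0.015,0,0],
    [-0.0175,0,0],
    [-0.02,0,0],
    [-0.0225,0,0],
    [-0.025,0,0],
    [-0.0275,0,0],
    [-0.03,0,0],
    [-0.0325,0,0],
    [-0.035,0,0],
    [-0.037,0,0],
    [-0.039,0,0],
    [-0.04,0,0]
  ],
  "delta_rot": [
    [0,0,0],
    [0,0,0],
    [0,0,0],
    [0,0,0],
    [0,0,0],
    [0,0,0],
    [0,0,0],
    [0,0,0],
    [0,0,0],
    [0,0,0],
    [0,0,0],
    [0,0,0],
    [0,0,0],
    [0,0,0],
    [0,0,0],
    [0,0,0],
    [0,0,0],
    [0,0,0],
    [0,0,0],
    [0,0,0]
  ],
  "jaw": [0.1,0.1,0.1,0.1,0.1,0.1,0.1,0.1,0.1,0.1,0.1,0.1,0.1,0.1,0.1,0.1,0.1,0.1,0.1,0.1]
}}

```text
t: 9.57
eef_pos: [493.9, 278.0, 21.9]
ee_rot: [0.0, 0.068, 0.998, 0.0]
wrist_force: [-4.1, 0.3, -0.5]
gripper_width: 0.253
grip_force: 50.0
```

```bash
cat > st.py <<'E'
from h import *
F=[];Z=[]
for i in range(3):
    t=cams.get_image('top');s=readout.get_state();F.append(s['wrist_force'][:2]@U);Z.append(s['wrist_force'][2])
print(round(s['t'],2),bed(s['eef_pos']),s['eef_pos'][2].round(1),'Fx',np.round(F,1),'Fz',np.round(Z,1),'My',s['moment'].round(2))
E
python3 st.py
python3 - <<'E'
from h import *
s=save('side','s4');t=save('top','t4')
k=lambda f,x,y,w,h,sc:cv2.resize(f[y:y+h,x:x+w],None,fx=sc,fy=sc,interpolation=cv2.INTER_CUBIC)
cv2.imwrite('pics/c5.png',np.hstack([k(s['frame'],180,190,100,80,4),k(t['frame'],175,165,64,64,5)]))
E
```

```text
9.72 (-161.3, -0.0) 22.0 Fx [-1.7 -0.4 -1.2] Fz [-1.  -1.  -1.3] My [-0.04  0.22 -0.05]
```

View pics/c5.png

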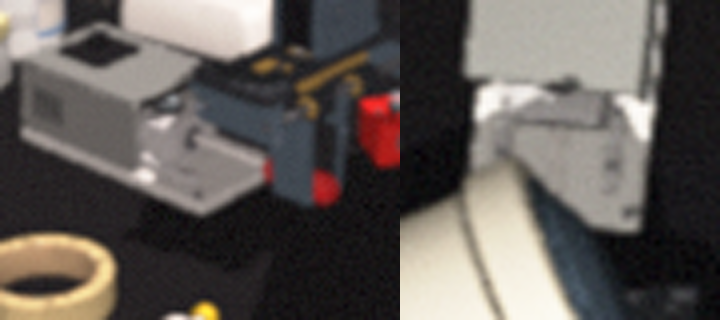

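{"fn": "send_rows", "kwargs": {
  "offset": [
    [-0.001,0,0],
    [-0.002,0,0],
    [-0.003,0,0],
    [-0.004,0,0],
    [-0.005,0,0],
    [-0.006,0,0],
    [-0.007,0,0],
    [-0.008,0,0]
  ],
  "delta_rot": [
    [0,0,0],
    [0,0,0],
    [0,0,0],
    [0,0,0],
    [0,0,0],
    [0,0,0],
    [0,0,0],
    [0,0,0]
  ],
  "jaw": [0.1,0.1,0.1,0.1,0.1,0.1,0.1,0.1]
}}

```text
t: 10.48
eef_pos: [501.5, 276.9, 21.9]
ee_rot: [-0.0, 0.068, 0.998, -0.0]
wrist_force: [-3.9, 0.1, 0.6]
gripper_width: 0.249
grip_force: 50.0
```

```bash
python3 st.py
```

```text
10.63 (-153.4, -0.1) 21.9 Fx [-3.7 -2.8 -2.5] Fz [ 0.5  0.4 -0.1] My [-0.07  0.36 -0.03]
```

{"fn": "send_rows", "kwargs": {
  "offset": [
    [-0.001,0,0],
    [-0.002,0,0],
    [-0.003,0,0]
  ],
  "delta_rot": [
    [0,0,0],
    [0,0,0],
    [0,0,0]
  ],
  "jaw": [0.1,0.1,0.1]
}}

```text
t: 10.88
eef_pos: [504.5, 276.5, 21.9]
ee_rot: [-0.0, 0.068, 0.998, -0.0]
wrist_force: [-3.2, 0.1, 0.4]
gripper_width: 0.249
grip_force: 50.0
```

```bash
python3 st.py
```

```text
11.03 (-150.4, -0.1) 21.9 Fx [-3.6 -3.2 -2.8] Fz [ 0.3  0.5 -0.5] My [-0.03  0.41 -0.08]
```

{"fn": "send_rows", "kwargs": {
  "offset": [
    [-0.001,0,0],
    [-0.002,0,0],
    [-0.003,0,0]
  ],
  "delta_rot": [
    [0,0,0],
    [0,0,0],
    [0,0,0]
  ],
  "jaw": [0.1,0.1,0.1]
}}

```text
t: 11.28
eef_pos: [507.4, 276.1, 21.9]
ee_rot: [-0.0, 0.068, 0.998, -0.0]
wrist_force: [-5.5, 0.2, 0.7]
gripper_width: 0.247
grip_force: 50.0
```

```bash
python3 st.py
```

```text
11.43 (-147.4, -0.1) 21.9 Fx [-2.6 -3.3 -2.9] Fz [-0.1  0.7  0.1] My [-0.02  0.41 -0.04]
```

{"fn": "send_rows", "kwargs": {
  "offset": [
    [-0.001,0,0],
    [-0.002,0,0],
    [-0.003,0,0]
  ],
  "delta_rot": [
    [0,0,0],
    [0,0,0],
    [0,0,0]
  ],
  "jaw": [0.1,0.1,0.1]
}}

```text
t: 11.68
eef_pos: [510.4, 275.7, 21.9]
ee_rot: [-0.0, 0.068, 0.998, -0.0]
wrist_force: [-5.1, 0.7, 1.0]
gripper_width: 0.251
grip_force: 50.0
```

```bash
python3 st.py
```

```text
11.83 (-144.4, -0.1) 21.9 Fx [-3.7 -2.9 -2.6] Fz [ 1.   0.8 -1.1] My [-0.01  0.39 -0.09]
```

{"fn": "send_rows", "kwargs": {
  "offset": [
    [-0.001,0,0],
    [-0.002,0,0],
    [-0.003,0,0]
  ],
  "delta_rot": [
    [0,0,0],
    [0,0,0],
    [0,0,0]
  ],
  "jaw": [0.1,0.1,0.1]
}}

```text
t: 12.08
eef_pos: [513.4, 275.3, 21.9]
ee_rot: [-0.0, 0.068, 0.998, -0.0]
wrist_force: [-3.6, 0.4, -0.3]
gripper_width: 0.252
grip_force: 50.0
```

```bash
python3 st.py
```

```text
12.23 (-141.4, -0.1) 21.9 Fx [-4.  -2.2 -1.5] Fz [ 0.7  1.  -0.1] My [-0.    0.36 -0.09]
```

{"fn": "send_rows", "kwargs": {
  "offset": [
    [-0.001,0,0],
    [-0.002,0,0],
    [-0.003,0,0]
  ],
  "delta_rot": [
    [0,0,0],
    [0,0,0],
    [0,0,0]
  ],
  "jaw": [0.1,0.1,0.1]
}}

```text
t: 12.48
eef_pos: [516.4, 274.9, 21.9]
ee_rot: [-0.0, 0.068, 0.998, -0.0]
wrist_force: [-5.2, 0.1, 1.2]
gripper_width: 0.249
grip_force: 50.0
```

```bash
python3 st.py
```

```text
12.63 (-138.4, -0.1) 21.9 Fx [-3.5 -2.2 -2.2] Fz [ 0.6 -0.1  0.9] My [ 0.01  0.42 -0.08]
```

{"fn": "send_rows", "kwargs": {
  "offset": [
    [-0.001,0,0],
    [-0.002,0,0],
    [-0.003,0,0]
  ],
  "delta_rot": [
    [0,0,0],
    [0,0,0],
    [0,0,0]
  ],
  "jaw": [0.1,0.1,0.1]
}}

```text
t: 12.88
eef_pos: [519.3, 274.5, 21.9]
ee_rot: [-0.0, 0.068, 0.998, -0.0]
wrist_force: [-4.4, 0.1, 0.9]
gripper_width: 0.253
grip_force: 50.0
```

```bash
python3 st.py
```

```text
13.03 (-135.4, -0.2) 21.9 Fx [-3.7 -2.5 -2.4] Fz [-0.3  0.5 -0.1] My [ 0.04  0.41 -0.06]
```

{"fn": "send_rows", "kwargs": {
  "offset": [
    [-0.001,0,0],
    [-0.002,0,0],
    [-0.003,0,0]
  ],
  "delta_rot": [
    [0,0,0],
    [0,0,0],
    [0,0,0]
  ],
  "jaw": [0.1,0.1,0.1]
}}

```text
t: 13.28
eef_pos: [522.3, 274.1, 21.9]
ee_rot: [-0.0, 0.068, 0.998, -0.0]
wrist_force: [-4.4, 0.1, 1.1]
gripper_width: 0.249
grip_force: 50.0
```

```bash
python3 st.py
```

```text
13.43 (-132.4, -0.2) 21.9 Fx [-3.6 -3.1 -2.7] Fz [1.3 0.6 0.3] My [-0.    0.4  -0.01]
```

{"fn": "send_rows", "kwargs": {
  "offset": [
    [-0.001,0,0],
    [-0.002,0,0],
    [-0.003,0,0]
  ],
  "delta_rot": [
    [0,0,0],
    [0,0,0],
    [0,0,0]
  ],
  "jaw": [0.1,0.1,0.1]
}}

```text
t: 13.68
eef_pos: [525.3, 273.6, 21.9]
ee_rot: [-0.0, 0.068, 0.998, -0.0]
wrist_force: [-4.1, 0.5, 0.4]
gripper_width: 0.249
grip_force: 50.0
```

```bash
python3 st.py
```

```text
13.83 (-129.4, -0.2) 21.9 Fx [-4.1 -3.7 -2.3] Fz [-0.1 -0.6  0.9] My [-0.05  0.37 -0.  ]
```

{"fn": "send_rows", "kwargs": {
  "offset": [
    [-0.001,0,0],
    [-0.002,0,0],
    [-0.003,0,0]
  ],
  "delta_rot": [
    [0,0,0],
    [0,0,0],
    [0,0,0]
  ],
  "jaw": [0.1,0.1,0.1]
}}

```text
t: 14.08
eef_pos: [528.3, 273.2, 21.9]
ee_rot: [-0.0, 0.068, 0.998, -0.0]
wrist_force: [-3.9, 0.3, 1.4]
gripper_width: 0.247
grip_force: 50.0
```

```bash
python3 st.py
```

```text
14.23 (-126.4, -0.2) 21.9 Fx [-2.9 -2.9 -2.8] Fz [-0.1 -0.3  0.3] My [ 0.02  0.41 -0.01]
```

{"fn": "send_rows", "kwargs": {
  "offset": [
    [-0.001,0,0],
    [-0.002,0,0],
    [-0.003,0,0]
  ],
  "delta_rot": [
    [0,0,0],
    [0,0,0],
    [0,0,0]
  ],
  "jaw": [0.1,0.1,0.1]
}}

```text
t: 14.48
eef_pos: [531.2, 272.8, 21.9]
ee_rot: [-0.0, 0.068, 0.998, -0.0]
wrist_force: [-4.4, 0.8, 0.5]
gripper_width: 0.25
grip_force: 50.0
```

```bash
python3 st.py
```

```text
14.63 (-123.4, -0.2) 21.9 Fx [-3.4 -2.8 -2.8] Fz [1.5 0.6 0.9] My [-0.01  0.42 -0.09]
```

{"fn": "send_rows", "kwargs": {
  "offset": [
    [-0.001,0,0],
    [-0.002,0,0],
    [-0.003,0,0]
  ],
  "delta_rot": [
    [0,0,0],
    [0,0,0],
    [0,0,0]
  ],
  "jaw": [0.1,0.1,0.1]
}}

```text
t: 14.88
eef_pos: [534.2, 272.4, 21.9]
ee_rot: [-0.0, 0.068, 0.998, -0.0]
wrist_force: [-5.6, 0.1, -0.0]
gripper_width: 0.25
grip_force: 50.0
```

```bash
python3 st.py
```

```text
15.03 (-120.4, -0.2) 21.9 Fx [-3.9 -2.8 -2.1] Fz [0.2 0.3 0.5] My [ 0.    0.41 -0.02]
```

{"fn": "send_rows", "kwargs": {
  "offset": [
    [-0.001,0,0],
    [-0.002,0,0],
    [-0.003,0,0]
  ],
  "delta_rot": [
    [0,0,0],
    [0,0,0],
    [0,0,0]
  ],
  "jaw": [0.1,0.1,0.1]
}}

```text
t: 15.28
eef_pos: [536.8, 272.0, 21.9]
ee_rot: [-0.0, 0.068, 0.998, -0.0]
wrist_force: [-6.9, 1.6, 2.2]
gripper_width: 0.25
grip_force: 50.0
```

```bash
python3 st.py
```

```text
15.43 (-117.9, -0.3) 21.9 Fx [-6.  -6.6 -5.8] Fz [1.7 1.6 2.3] My [ 0.17  0.8  -0.02]
```

{"fn": "send_rows", "kwargs": {
  "offset": [
    [-0.0005,0,0],
    [-0.001,0,0],
    [-0.001,0,0]
  ],
  "delta_rot": [
    [0,0,0],
    [0,0,0],
    [0,0,0]
  ],
  "jaw": [0.1,0.1,0.1]
}}

```text
t: 15.68
eef_pos: [537.4, 271.9, 21.8]
ee_rot: [-0.001, 0.068, 0.998, -0.0]
wrist_force: [-8.6, 0.8, 2.9]
gripper_width: 0.249
grip_force: 50.0
```

```bash
python3 st.py
```

```text
15.83 (-117.4, -0.4) 21.8 Fx [-8.2 -8.9 -7.8] Fz [2.1 2.8 2.7] My [0.27 1.15 0.03]
```

{"fn": "send_rows", "kwargs": {
  "offset": [
    [0.0005,0,0],
    [0.001,0,0],
    [0.0015,0,0],
    [0.002,0,0],
    [0.003,0,0],
    [0.004,0,0],
    [0.006,0,0],
    [0.01,0,0],
    [0.018,0,0],
    [0.03,0,0],
    [0.045,0,0],
    [0.06,0,0],
    [0.075,0,0],
    [0.09,0,0],
    [0.105,0,0],
    [0.117,0,0],
    [0.122,0,-0.01],
    [0.122,0,-0.04],
    [0.122,0,-0.08],
    [0.122,0,-0.114]
  ],
  "delta_rot": [
    [0,0,0],
    [0,0,0],
    [0,0,0],
    [0,0,0],
    [0,0,0],
    [0,0,0],
    [0,0,0],
    [0,0,0],
    [0,0,0],
    [0,0,0],
    [0,0,0],
    [0,0,0],
    [0,0,0],
    [0,0,0],
    [0,0,0],
    [0,0,0],
    [0,0,0],
    [0,0,0],
    [0,0,0],
    [0,0,0]
  ],
  "jaw": [0.1,0.1,0.1,0.1,0.1,0.1,0.1,0.1,0.1,0.1,0.1,0.1,0.1,0.1,0.1,0.1,0.1,0.1,0.1,0.1]
}}

```text
t: 17.5
eef_pos: [417.0, 288.4, 138.4]
ee_rot: [0.0, 0.068, 0.998, -0.0]
wrist_force: [1.7, 1.0, -0.6]
gripper_width: 0.248
grip_force: 50.0
```

Run:
```python
from h import *
goal([546.5,-186,136],0.07-np.pi/2)
t=save('top','t6');s=save('side','s6')
k=lambda f,x,y,w,h,sc:cv2.resize(f[y:y+h,x:x+w],None,fx=sc,fy=sc,interpolation=cv2.INTER_CUBIC)
cv2.imwrite('pics/c6.png',np.hstack([k(s['frame'],180,170,120,100,4),k(t['frame'],175,165,64,80,5)]))
```

```text
off [-0.1925, -0.4525, 0.0024] rot [0.0001, 0.0001, 2.936]
```

View pics/c6.png

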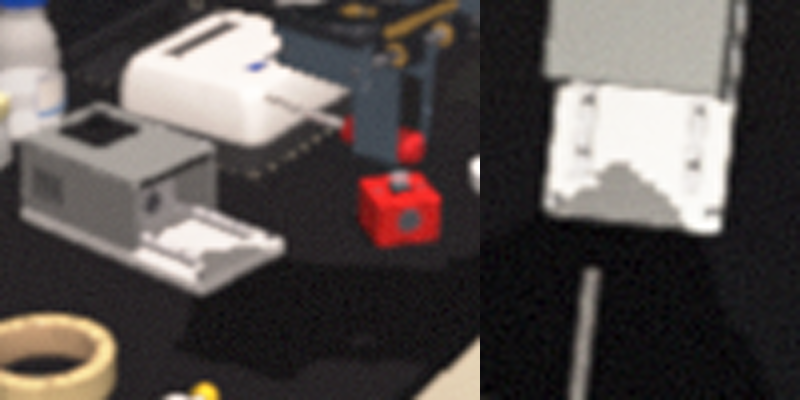

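{"fn": "send_rows", "kwargs": {
  "offset": [
    [-0.192,-0.452,0],
    [-0.192,-0.452,0],
    [-0.192,-0.452,0],
    [-0.192,-0.452,0],
    [-0.192,-0.452,0],
    [-0.192,-0.452,0],
    [-0.192,-0.452,0],
    [-0.192,-0.452,0],
    [-0.192,-0.452,0],
    [-0.192,-0.452,0],
    [-0.192,-0.452,0],
    [-0.192,-0.452,0],
    [-0.192,-0.452,0],
    [-0.192,-0.452,0],
    [-0.192,-0.452,0],
    [-0.192,-0.452,0],
    [-0.192,-0.452,0],
    [-0.192,-0.452,0],
    [-0.192,-0.452,0],
    [-0.192,-0.452,0]
  ],
  "delta_rot": [
    [0,0,2.936],
    [0,0,2.936],
    [0,0,2.936],
    [0,0,2.936],
    [0,0,2.936],
    [0,0,2.936],
    [0,0,2.936],
    [0,0,2.936],
    [0,0,2.936],
    [0,0,2.936],
    [0,0,2.936],
    [0,0,2.936],
    [0,0,2.936],
    [0,0,2.936],
    [0,0,2.936],
    [0,0,2.936],
    [0,0,2.936],
    [0,0,2.936],
    [0,0,2.936],
    [0,0,2.936]
  ],
  "jaw": [0.1,0.1,0.1,0.1,0.1,0.1,0.1,0.1,0.1,0.1,0.1,0.1,0.1,0.1,0.1,0.1,0.1,0.1,0.1,0.1]
}}

```text
t: 19.27
eef_pos: [546.2, -185.4, 136.2]
ee_rot: [0.0, 0.969, 0.247, -0.0]
wrist_force: [-0.1, 0.4, -0.7]
gripper_width: 0.247
grip_force: 50.0
```

{"fn": "send_rows", "kwargs": {
  "offset": [
    [0,0,0],
    [0,0,0],
    [0,0,0],
    [0,0,0],
    [0,0,0],
    [0,0,0],
    [0,0,0]
  ],
  "delta_rot": [
    [0,0,0.435],
    [0,0,0.435],
    [0,0,0.435],
    [0,0,0.435],
    [0,0,0.435],
    [0,0,0.435],
    [0,0,0.435]
  ],
  "jaw": [0.1,0.1,0.1,0.1,0.1,0.1,0.1]
}}

```text
t: 19.85
eef_pos: [546.3, -185.4, 136.1]
ee_rot: [0.0, 0.999, 0.037, 0.0]
wrist_force: [0.6, -0.3, 0.2]
gripper_width: 0.25
grip_force: 50.0
```

Run:
```python
from h import *
goal([546.5,-186,6.8],0.07-np.pi/2)
```

```text
off [0.0002, 0.0006, 0.1293] rot [0.0001, -0.0001, 0.0034]
```

{"fn": "send_rows", "kwargs": {
  "offset": [
    [0,0,0.03],
    [0,0,0.06],
    [0,0,0.085],
    [0,0,0.105],
    [0,0,0.116],
    [0,0,0.122],
    [0,0,0.126],
    [0,0,0.129],
    [0,0,0.129],
    [0,0,0.129]
  ],
  "delta_rot": [
    [0,0,0],
    [0,0,0],
    [0,0,0],
    [0,0,0],
    [0,0,0],
    [0,0,0],
    [0,0,0],
    [0,0,0],
    [0,0,0],
    [0,0,0]
  ],
  "jaw": [0.1,0.1,0.1,0.1,0.1,0.1,0.1,0.1,0.1,0.1],
  "grip_force": 30
}}

```text
t: 20.68
eef_pos: [546.8, -185.6, 7.7]
ee_rot: [0.0, 0.999, 0.036, 0.001]
wrist_force: [-0.4, -0.4, -0.4]
gripper_width: 0.247
grip_force: 30.0
```

{"fn": "send_rows", "kwargs": {
  "offset": [
    [0,0,0.0005],
    [0,0,0.001],
    [0,0,0.001],
    [0,0,0.001],
    [0,0,0.001]
  ],
  "delta_rot": [
    [0,0,0],
    [0,0,0],
    [0,0,0],
    [0,0,0],
    [0,0,0]
  ],
  "jaw": [0.1,0.1,0.1,0.1,0.1],
  "grip_force": 10
}}

```text
t: 21.1
eef_pos: [546.6, -185.5, 6.4]
ee_rot: [0.0, 0.999, 0.035, 0.0]
wrist_force: [-0.5, 0.5, 6.4]
gripper_width: 0.25
grip_force: 10.0
```

Contact with the mat (6 N). Release and rise.

{"fn": "send_rows", "kwargs": {
  "offset": [
    [0,0,0],
    [0,0,0],
    [0,0,0],
    [0,0,0],
    [0,0,-0.005],
    [0,0,-0.02],
    [0,0,-0.05],
    [0,0,-0.09],
    [0,0,-0.13],
    [0,0,-0.17],
    [0,0,-0.2],
    [0,0,-0.2],
    [0,0,-0.2],
    [0,0,-0.2]
  ],
  "delta_rot": [
    [0,0,0],
    [0,0,0],
    [0,0,0],
    [0,0,0],
    [0,0,0],
    [0,0,0],
    [0,0,0],
    [0,0,0],
    [0,0,0],
    [0,0,0],
    [0,0,0],
    [0,0,0],
    [0,0,0],
    [0,0,0]
  ],
  "jaw": [0.3,0.4,0.5,0.55,0.55,0.55,0.55,0.55,0.55,0.55,0.55,0.55,0.55,0.55]
}}

```text
t: 22.27
eef_pos: [545.9, -185.2, 205.7]
ee_rot: [-0.0, 0.999, 0.035, -0.0]
wrist_force: [0.6, 0.6, -0.1]
gripper_width: 0.553
grip_force: 0.0
```

Run:
```python
from h import *
w=save('wrist','w7');t=save('top','t7');s=save('side','s7')
k=lambda f,x,y,ww,h,sc:cv2.resize(f[y:y+h,x:x+ww],None,fx=sc,fy=sc,interpolation=cv2.INTER_CUBIC)
cv2.imwrite('pics/c7.png',np.hstack([k(w['frame'],150,100,200,160,2.5),k(t['frame'],180,120,60,100,4)]))
print(p3(w,254.5,153,15))
f=w['frame'].astype(int);m=((f[...,2]>120)&(f[...,1]<60)).astype(np.uint8); m[:,:200]=0;m[:,320:]=0;m[220:]=0
v,u=np.nonzero(m);P=np.array([p3(w,x,y,18) for x,y in zip(u,v)]);print(P.mean(0),np.polyfit(P[:,0],P[:,1],1))
```

```text
[ 569.73946708 -184.39884967   15.        ]
[ 539.31933976 -187.28794483   18.        ] [ 6.04497553e-02 -2.19889667e+02]
```

Run:
```python
import cv2
a=cv2.imread('pics/c7.png');print(a.shape)
```

```text
(400, 740, 3)
```

View pics/c7.png

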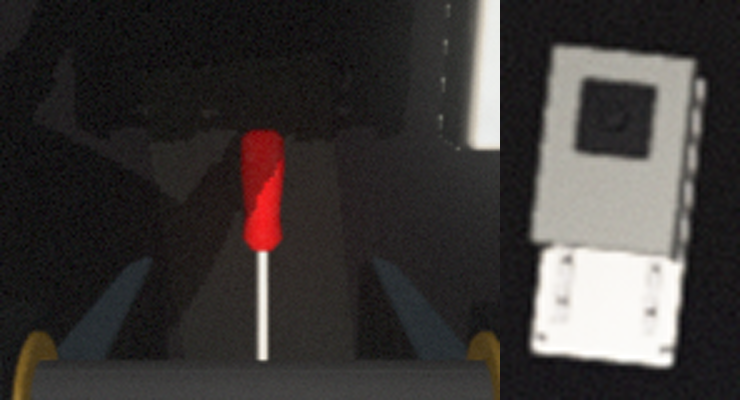

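The screwdriver is back flat on the mat where it was picked up (handle at about (262,190) in the wrist crop), the carrier is inside the hood and the gripper is clear, so I'm handing in.

```bash
python3 -c "
from bench import robot
print(robot.job_done())"
```

```text
the job is handed in; nothing more can be done
None
```

The job is handed in: I slid the carrier into the hood with the blade until it met the stop, pressed it there with about 4–5 N (estimated; 8–9 N total at the wrist, including sliding friction), and laid the screwdriver flat on the mat again, with about 22 s of the 72 s used.

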